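# Put the lid on the specimen pot

### The job

Lift the round metal lid by its knob straight up out of the pocket in the grey block, keep it level, and set it gently, without letting it drop, on the pot that has the mounted specimen in it, so that the lid is fully seated and level on the rim; then let go. Leave the pot about where it stands, and do not disturb the empty pot, the tweezers or the brush.

Things in the scene. Friction and masses are not known exactly. Their poses are not given: they have to be found in the camera images.
- lid: round aluminium lid, 0.14 kg nominal. Origin: centre of the underside of its flange (the seating face), z up. Flange 84 mm across and 5 mm thick (z 0 to 5 mm). Below it a locating step 62 mm across and 8 mm deep (z -8 to 0), tapered to 55 mm over its lowest 4 mm. On top a black plain round knob, 20 mm across, from z 5 to 31 mm, the only part that can be gripped while the lid lies in the block. Any yaw is the same
- lid_rest: grey plastic block 104 x 104 x 22 mm, fixed to the worktop; origin: centre of its underside. Its one round pocket, central, is 87 mm across and 13 mm deep, floor at z 9 mm; the lid lies in it knob up with the flange's top flush with the block's top (lid origin 17 mm over the worktop)
- pot_with_specimen: loose round open steel pot, 0.4 kg, 76 mm across outside, 68 mm inside, rim 38 mm above its underside, floor 4 mm thick; origin: centre of its underside, z up. The mounted specimen stands inside. With the lid seated, the lid's origin is 38 mm above this origin
- empty_pot: a second pot of just the same make and size, with nothing in it; origin: centre of its underside. The block and the two pots change places from start to start
- specimen: mounted specimen: black puck, 30 mm across and 18 mm high, with a bright metal disc in its top, standing inside its pot; origin: centre of its underside
- tweezers_1: loose steel tweezers lying flat, pointing away from the robot, 16 x 134 x 9 mm; origin: centre of the underside
- brush_1: loose wooden brush lying flat, pointing away from the robot, 22 x 171 x 12 mm; origin: centre of the underside
Not all that is in view belongs to the job. Leave any purple look-alike of the lid alone. Of the things that look like the specimen, the smaller one is meant.

How it is judged:
By the outcome, as a careful person would: the job done as asked, in the order asked, and still so for the second after the job is handed in, with the robot touching nothing.
It also fails if it takes over 40 s, if anything falls off the work surface, if the arm or the gripper's body presses on something with over 40 N, if the wrist force passes 120 N, or if a joint passes its speed limit or range.

### The arm

A 6-joint arm with a two-finger parallel gripper is mounted at the origin on a cart in front of the work surface, level with it; the furniture and walls round the work are solid. World frame = base frame: x ahead of the robot, y to its left, z up, the work surface at z = 0. Lengths are in m, angles in rad, forces in N, time in s.
With the tool pointing down it reaches from about 0.3 to 1 m from the base axis. Payload 5.1 kg.
Tool frame: the origin (TCP) lies at the very end of the fingers, on their centre line; the grasp point (between the pads) lies 19 mm behind it; z points along the fingers, x is the direction in which the jaws open and shut, and the axes are right-handed (so a half turn about z gives the same grasp; the last joint's range is limited). The gripper opens to 95 mm and grips with 3 to 60 N. Pads are 20 mm wide; open, the fingers measure 119 mm over their backs; the gripper's body (75 mm by 180 mm) begins 59 mm behind the grasp point.
Start: joints at [1.041, 0.124, 1.65, -0, 1.367, -0.083], TCP at [0.281, 0.586, 0.215] pointing down, gripper open.
Joint ranges: [-2.61, 2.61], [-1.02, 2.33], [0.03, 2.71], [-1.35, 4.49], [0.32, 2.68], [-2.91, 2.91]. Speed limits (rad/s): [2.57, 2.57, 3.14, 3.14, 3.14, 3.14].

### API

Orientations are given as a unit quaternion [w, x, y, z].
In Python, from rig import sensors, imaging, sign_off gives the robot as it stands.
- The arm moves only by the tool arm_command, never from a script. Its argument "series" is a list that holds one entry, the list of rows, each a list of 6 numbers: the shift along the tool's x, y, z normalised to -1 to 1, where 1 is 0.04 m, then the turn, a rotation vector about the tool's x, y, z normalised to -1 to 1, where 1 is 180 degrees. A call has 1 to 8 rows; each row shifts and turns the commanded pose from where the row before left it, along the tool's axes as they then stand; what a row does not reach is not made up. A row lasts 1/12 s, in which the tool goes at most 41.7 mm and 7.16 degrees, less where a joint would pass 70% of its speed; a pose out of reach is approached as far as the arm can. A call with a number of a shift or a turn outside -1 to 1 is refused whole. A call with a gripper value outside its range is refused whole. "gripper" is the gripper command: -1 is fully open, 1 is shut, values between are in proportion, set as the call begins (left out, the last holds). The fingers move at their own pace and stop on an object; the grip force is fixed at half the most. Time passes only in rows, so rows that do not move let the fingers close. It gives the time, the measured TCP pose, the force and the opening at its end, in the units of the state.
- sensors.observe(): the state, without advancing time (a new reading comes with each control period).
- imaging.capture(name): name is "side" or "top" or "wrist"; returns the picture (384x512x3 uint8, blue, green, red); there is no depth.
- imaging.camera_params(name): a dict with "vfov" (degrees; the focal length in pixels is half the picture's height over the tangent of half this angle, whatever the lens; pixels are square), "cx", "cy" (the principal point, pixels), "position" and "attitude" of the camera in the world. Camera axes: x right, y up, looking along -z (the intrinsics and any distortion apply to the point x, -y, -z); pixel columns grow to the right and rows downward; lengths in m; the calibration is good to about 2 mm. The wrist camera is an equidistant fisheye: a pixel r from the principal point sees the ray r / f radians off the axis. A picture is of the moment at which its call begins: read the wrist's pose just before it. camera_params takes no time and is no camera call; for the wrist camera it gives the pose at the moment of the call.
- sign_off(): hands the job in, once; it reports no verdict.
The state is a dict: "time_s": time; "q": joint angles; "joint_vel": joint speeds; "joint_efforts": joint torques, N m; "eef_pos": TCP position; "eef_rot": TCP orientation; "ft_force": force on the tool from outside, world axes, zero at the start; "wrist_torque": the same for the moment, N m; "opening": finger opening in m.
Only numpy, scipy, OpenCV 4.12 (cv2) and the standard library are available. Lean on these libraries where they do the work, as an engineer would, in place of code of your own. Each camera call takes 0.05 s, during which the arm holds its last target. There are 200 camera calls.

## Working session

There is one attempt and no reset: what is moved stays moved. The work goes in short steps, Python scripts to look and compute and a tool call to move; the robot and the scene stay as the last step left them, time stands still between calls to the robot, and variables do not carry over. Pictures are saved under pics/ and viewed, about 8 in all and at most 12, crops included, and the job is handed in when it is done.

Besides the shell and the picture viewer there is one more tool, called after ">>>" in YAML: its name, and indented under it one key for each argument. arm_command: Moves the arm, as the interface text tells. Its arguments: {"type":"object","properties":{"series":{"type":"array"},"gripper":{"type":"number"}},"required":["series"]}

```bash
ls; mkdir -p pics; cat > h.py <<'E'
import numpy as np, cv2
from scipy.spatial.transform import Rotation as R
from rig import sensors, imaging
def rot(q): return R.from_quat([q[1],q[2],q[3],q[0]])
E
python3 - <<'E'
from h import *
for n in ("top","side","wrist"):
    p=imaging.camera_params(n); print(n,p)
    im=imaging.capture(n); cv2.imwrite(f"pics/{n}0.png",im)
a=[cv2.imread(f"pics/{n}0.png") for n in("top","side")]
print(sensors.observe())
E
```

```text
pics
top {'vfov': 48.695478029811596, 'cx': 259.43664525023183, 'cy': 186.91159647236375, 'position': array([ 0.30791709, -0.01558622,  1.11457287]), 'attitude': array([-0.6983666 , -0.06492   ,  0.06450868,  0.70986486])}
side {'vfov': 47.09564856866145, 'cx': 249.4114257579909, 'cy': 184.179943240343, 'position': array([ 0.46238421, -0.58500049,  0.90179434]), 'attitude': array([ 0.95748403,  0.28687331, -0.01244711, -0.02780469])}
wrist {'vfov': 65.70646984690485, 'cx': 255.73652097819004, 'cy': 191.71535469493242, 'position': array([0.21407759, 0.61785529, 0.38206096]), 'attitude': array([ 0.83902876, -0.11231974, -0.06984305,  0.52776602])}
{'time_s': 0.15, 'q': array([ 1.04142999e+00,  1.24368348e-01,  1.65136797e+00, -1.53303260e-05,
        1.36749361e+00, -8.26108250e-02]), 'joint_vel': array([-0.0009653 , -0.00214584, -0.00402889,  0.00037304,  0.0017794 ,
        0.00017564]), 'joint_efforts': array([ 8.96411530e-04, -4.18193758e+01, -3.60471082e+01,  7.74580473e-02,
        4.68289072e-02, -9.81114863e-05]), 'eef_pos': array([0.28060884, 0.58575176, 0.21365645]), 'eef_rot': array([ 3.84260288e-04,  8.46179060e-01,  5.32898047e-01, -7.22887156e-04]), 'ft_force': array([-0.37207899, -0.04399843, -0.03609242]), 'wrist_torque': array([ 0.05142392, -0.02678788,  0.01411983]), 'opening': 0.09496220553692032}
```

View pics/top0.png

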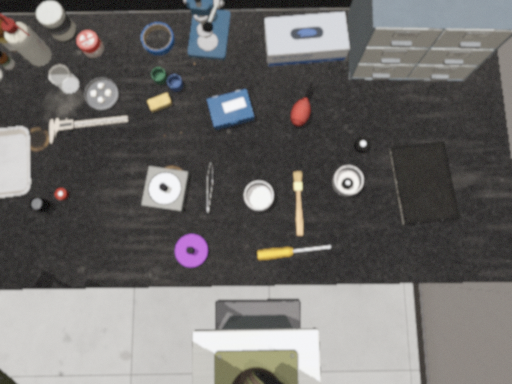

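View pics/side0.png

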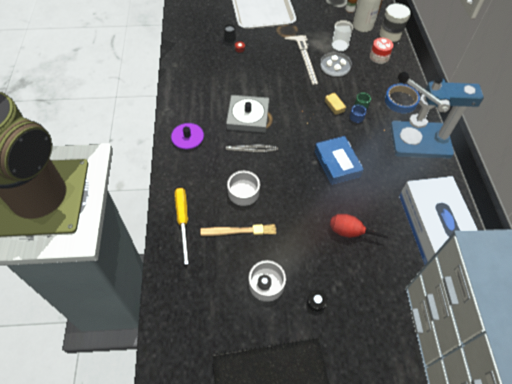

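```bash
cat >> h.py <<'E'
def ray(n,u,v,p=None):
    p=p or imaging.camera_params(n); f=192/np.tan(np.radians(p['vfov']/2))
    x,y=u-p['cx'],v-p['cy']
    if n=="wrist":
        r=np.hypot(x,y)+1e-9; t=r/f; d=np.array([np.sin(t)*x/r,-np.sin(t)*y/r,-np.cos(t)])
    else: d=np.array([x/f,-y/f,-1.])
    return np.array(p['position']),rot(p['attitude']).apply(d)
def cast(n,u,v,z,p=None):
    o,d=ray(n,u,v,p); return (o+d*(z-o[2])/d[2])
E
python3 - <<'E'
from h import *
np.set_printoptions(precision=4,suppress=True)
for k,z,t,s in [("knob",.048,(164,188),(248,104)),("lid",.022,(164,188),(248,110)),("potrim",.038,(348.5,181),(267,280)),("spec",.022,(347,184),(264,283)),("empty",.038,(259,196),(244,187)),("lookalike",.018,(362,145),(317,300)),("purple",.0,(191,251),(188,136)),("cart",0,(258,375),(30,200))]:
    print(k,cast("top",*t,z),cast("side",*s,z))
t=cv2.imread("pics/top0.png");s=cv2.imread("pics/side0.png");w=cv2.imread("pics/wrist0.png")
c=lambda im,u,v:cv2.resize(im[v-36:v+36,u-36:u+36],(260,260),interpolation=2)
a=np.vstack([np.hstack([c(t,164,188),c(t,259,195),c(t,350,165)]),np.hstack([c(s,248,112),c(s,244,187),c(s,290,285)])])
cv2.imwrite("pics/crop1.png",a)
E
```

```text
knob [0.5068 0.2274 0.048 ] [0.5146 0.2288 0.048 ]
lid [0.5117 0.2334 0.022 ] [0.5149 0.2317 0.022 ]
potrim [ 0.5192 -0.2471  0.038 ] [ 0.5254 -0.2548  0.038 ]
spec [ 0.5144 -0.2462  0.022 ] [ 0.5198 -0.2548  0.022 ]
empty [ 0.4838 -0.0151  0.038 ] [ 0.4904 -0.0247  0.038 ]
lookalike [ 0.6207 -0.2929  0.018 ] [ 0.6257 -0.2958  0.018 ]
purple [0.348 0.164 0.   ] [0.3528 0.1683 0.    ]
cart [ 0.0424 -0.0054  0.    ] [-0.0196 -0.0087  0.    ]
```

View pics/crop1.png

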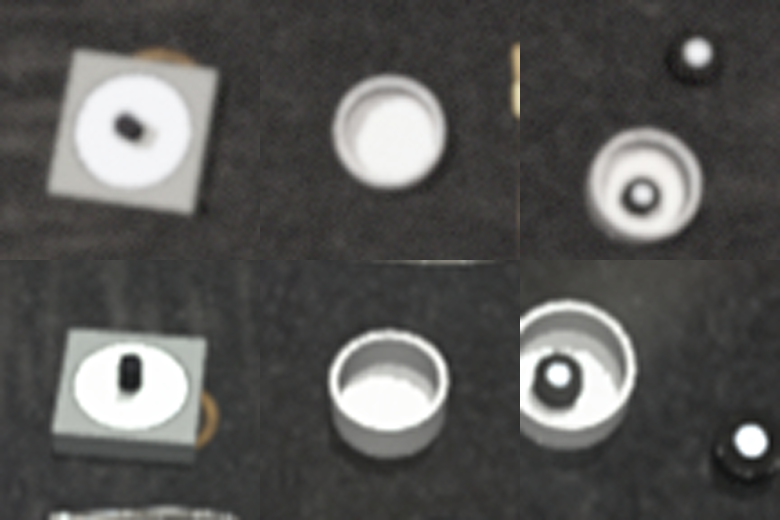

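View pics/wrist0.png

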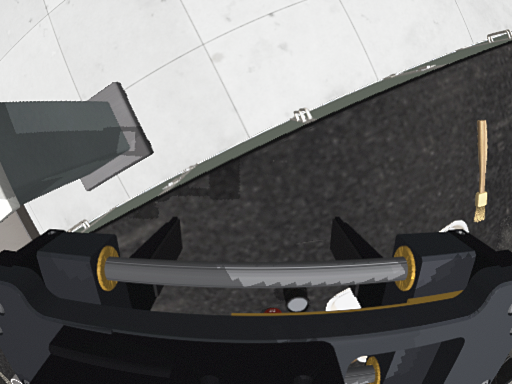

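```bash
cat >> h.py <<'E'
def delta(target):
    s=sensors.observe(); d=rot(s['eef_rot']).inv().apply(np.array(target)-s['eef_pos'])/.04
    print("t",round(s['time_s'],2),"tcp",s['eef_pos'].round(4),"F",s['ft_force'].round(1),"open",round(s['opening'],4),"units",d.round(3))
def blob(im,u,v,r,mask):
    m=np.zeros(im.shape[:2],np.uint8); m[v-r:v+r,u-r:u+r]=(mask(im)[v-r:v+r,u-r:u+r]*255)
    c=max(cv2.findContours(m,0,cv2.CHAIN_APPROX_NONE)[0],key=cv2.contourArea)
    return cv2.fitEllipse(cv2.convexHull(c))
def project(n,P,p=None):
    p=p or imaging.camera_params(n); f=192/np.tan(np.radians(p['vfov']/2))
    c=rot(p['attitude']).inv().apply(np.array(P)-p['position']); th=np.arctan2(np.hypot(c[0],c[1]),-c[2]); ph=np.arctan2(-c[1],c[0])
    r=f*(th if n=="wrist" else np.tan(th)); return np.array([p['cx']+r*np.cos(ph),p['cy']+r*np.sin(ph)])
E
python3 - <<'E'
from h import *
np.set_printoptions(precision=4,suppress=True)
t=cv2.imread("pics/top0.png");s=cv2.imread("pics/side0.png")
g=lambda th:(lambda im:im.min(2)>th)
for k,z,n,im,u,v,th in [("lid",.022,"top",t,164,188,215),("lid",.022,"side",s,248,110,225),("pot","r","top",t,348,181,110),("empty","r","top",t,259,195,110)]:
    e=blob(im,u,v,26,g(th)); print(k,n,e,cast(n,*e[0],.038 if z=="r" else z))
s_=sensors.observe(); print(project("wrist",s_['eef_pos']), rot(s_['eef_rot']).as_matrix())
p=imaging.camera_params("wrist"); print(rot(s_['eef_rot']).inv().apply(p['position']-s_['eef_pos']))
delta((.513,.231,.15))
E
```

```text
lid top ((164.42408752441406, 187.8884735107422), (30.108543395996094, 31.492799758911133), 55.78402328491211) [0.512  0.2323 0.022 ]
lid side ((247.70765686035156, 110.46416473388672), (23.18655014038086, 30.510889053344727), 91.05384063720703) [0.5141 0.2301 0.022 ]
pot top ((348.09478759765625, 179.63229370117188), (31.29343032836914, 31.430400848388672), 94.67876434326172) [ 0.5229 -0.2463  0.038 ]
empty top ((258.2978820800781, 194.94932556152344), (31.151782989501953, 31.46552276611328), 176.07260131835938) [ 0.4865 -0.0133  0.038 ]
[255.7878 235.631 ] [[ 0.432   0.9019 -0.0008]
 [ 0.9019 -0.432  -0.0014]
 [-0.0016 -0.0001 -1.    ]]
[-0.     -0.0739 -0.1686]
t 0.15 tcp [0.2806 0.5858 0.2137] F [-0.4 -0.  -0. ] open 0.095 units [-5.486  9.071  1.599]
```

>>> arm_command:
  series:
    - [[-0.34,0.57,0,0,0,0],[-0.34,0.57,0,0,0,0],[-0.34,0.57,0,0,0,0],[-0.34,0.57,0,0,0,0],[-0.34,0.57,0,0,0,0],[-0.34,0.57,0,0,0,0],[-0.34,0.57,0,0,0,0],[-0.34,0.57,0,0,0,0]]

```text
time_s: 0.82
eef_pos: [0.3987, 0.4079, 0.2143]
eef_rot: [0.0, 0.846, 0.533, -0.0]
ft_force: [0.7, 0.9, 0.3]
opening: 0.095
```

>>> arm_command:
  series:
    - [[-0.34,0.57,0.2,0,0,0],[-0.34,0.57,0.2,0,0,0],[-0.34,0.57,0.2,0,0,0],[-0.34,0.57,0.2,0,0,0],[-0.34,0.57,0.2,0,0,0],[-0.34,0.5,0.2,0,0,0],[-0.34,0.4,0.2,0,0,0],[0,0,0,0,0,0]]

```text
time_s: 1.48
eef_pos: [0.4925, 0.2553, 0.1563]
eef_rot: [0.0, 0.847, 0.531, -0.002]
ft_force: [-0.1, -0.4, -0.2]
opening: 0.0953
```

```bash
python3 - <<'E'
from h import *
p=imaging.camera_params("wrist"); delta((.513,.231,.1))
im=imaging.capture("wrist"); cv2.imwrite("pics/w1.png",im)
print(project("wrist",(.513,.231,.048),p),project("wrist",(.513,.231,.022),p)); print(sensors.observe()['q'],imaging.camera_params("wrist")['position'])
E
```

```text
t 1.48 tcp [0.4925 0.2553 0.1563] F [-0.1 -0.4 -0.2] open 0.0953 units [-0.319  0.728  1.406]
[243.08460756 218.80217407] [244.13818727 210.41053798]
[ 3.84352410e-01 -3.99405809e-02  1.91807005e+00  1.47148359e-04
  1.26621397e+00 -7.36691570e-01] [0.42609859 0.28920832 0.32586472]
```

View pics/w1.png

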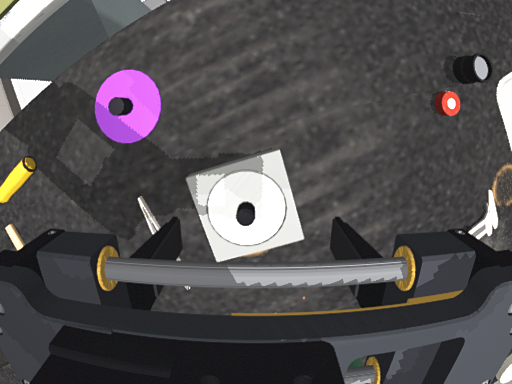

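```bash
cat > m.py <<'E'
from h import *
import sys
p=imaging.camera_params("wrist"); s=sensors.observe()
im=imaging.capture("wrist"); cv2.imwrite(sys.argv[1],im)
u,v=[int(x) for x in project("wrist",(.513,.231,.022),p)]
r=75
L=blob(im,u,v,r,lambda i:cv2.inRange(cv2.cvtColor(i,cv2.COLOR_BGR2HSV),(0,0,218),(180,40,255))>0)
K=blob(im,u,v,25 if s['eef_pos'][2]>.12 else 32,lambda i:i.max(2)<60)
print("lid",L,cast("wrist",*L[0],.022,p)); print("knob",K,cast("wrist",*K[0],.037,p))
E
python3 m.py pics/w1b.png
```

```text
lid ((253.46377563476562, 210.58535766601562), (99.805908203125, 119.7410888671875), 35.76556396484375) [0.51758113 0.24168102 0.022     ]
knob ((244.07601928710938, 214.13702392578125), (18.033802032470703, 22.912710189819336), 9.151924133300781) [0.51233932 0.2336257  0.037     ]
```

>>> arm_command:
  series:
    - [[-0.08,0.18,0.35,0,0,0],[-0.08,0.18,0.35,0,0,0],[-0.08,0.18,0.35,0,0,0],[-0.05,0.16,0.35,0,0,0],[0,0,0,0,0,0],[0,0,0,0,0,0]]

```text
time_s: 2.08
eef_pos: [0.512, 0.2368, 0.1024]
eef_rot: [-0.0, 0.846, 0.533, -0.001]
ft_force: [-0.1, 0.5, -0.6]
opening: 0.0951
```

```bash
python3 - <<'E'
from h import *
p=imaging.camera_params("wrist"); delta((.513,.231,.06))
im=imaging.capture("wrist"); cv2.imwrite("pics/w2.png",im[110:300,130:390]); cv2.imwrite("pics/w2f.png",im)
im=cv2.imread("pics/w2f.png")
u,v=project("wrist",(.513,.231,.022),p); print(u,v,project("wrist",(.513,.231,.048),p))
c=im[110:300,130:390]; cv2.imwrite("pics/w2.png",cv2.resize(c,None,fx=3,fy=3))
E
```

```text
t 2.08 tcp [0.512  0.2368 0.1024] F [-0.1  0.5 -0.6] open 0.0951 units [-0.12   0.086  1.06 ]
250.3189312866639 202.41478764109135 [249.74408661 212.1016539 ]
```

View pics/w2.png

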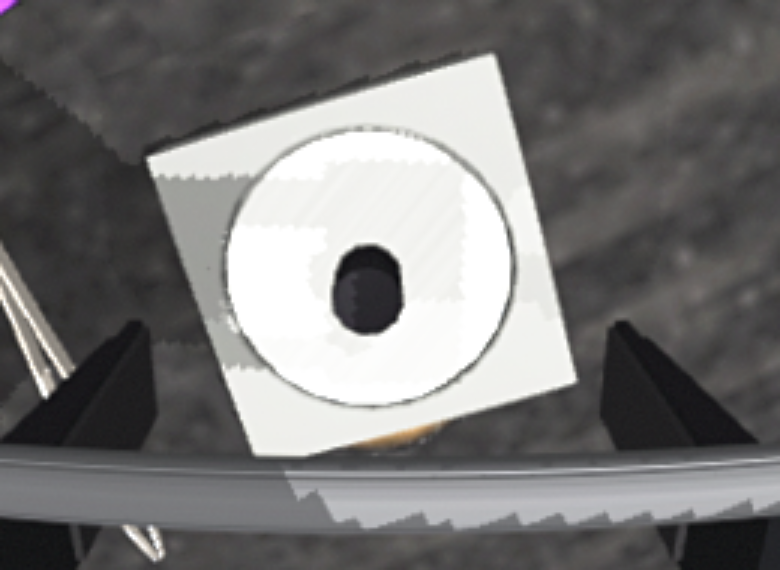

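```bash
python3 - <<'E'
from h import *
np.set_printoptions(precision=4,suppress=True)
print(cast("wrist",253.5,198.8,.022),cast("wrist",252.7,210.0,.048))
for t in[(.5123,.2332),(.514,.2325)]:print(project("wrist",(*t,.022)),project("wrist",(*t,.048)))
delta((.513,.2335,.06))
E
```

```text
[0.5122 0.2351 0.022 ] [0.5134 0.234  0.048 ]
[251.5712 199.7728] [251.1703 209.2147]
[251.6974 201.7706] [251.3114 211.3988]
t 2.13 tcp [0.5126 0.237  0.1034] F [-0.2 -0.8 -0.4] open 0.0953 units [-0.076  0.047  1.085]
```

>>> arm_command:
  series:
    - [[-0.04,0.02,0.3,0,0,0],[-0.04,0.02,0.3,0,0,0],[0,0,0.3,0,0,0],[0,0,0.3,0,0,0],[0,0,0.3,0,0,0],[0,0,0.2,0,0,0],[0,0,0.1,0,0,0],[0,0,0,0,0,0]]

```text
time_s: 2.8
eef_pos: [0.5118, 0.2321, 0.029]
eef_rot: [-0.0, 0.846, 0.533, -0.001]
ft_force: [-0.1, 0.0, 0.2]
opening: 0.095
```

```bash
python3 - <<'E'
from h import *
for i in range(3):
    delta((.513,.233,.026)); im=imaging.capture("wrist")
cv2.imwrite("pics/w3.png",cv2.resize(im[110:300,130:390],None,fx=3,fy=3))
E
```

```text
t 2.8 tcp [0.5118 0.2321 0.029 ] F [-0.1  0.   0.2] open 0.095 units [0.034 0.016 0.074]
t 2.85 tcp [0.5125 0.2323 0.03  ] F [ 0.3 -0.3  0.5] open 0.0947 units [0.021 0.003 0.1  ]
t 2.9 tcp [0.513  0.2325 0.0307] F [0.5 0.4 0.7] open 0.0953 units [ 0.011 -0.006  0.118]
```

View pics/w3.png

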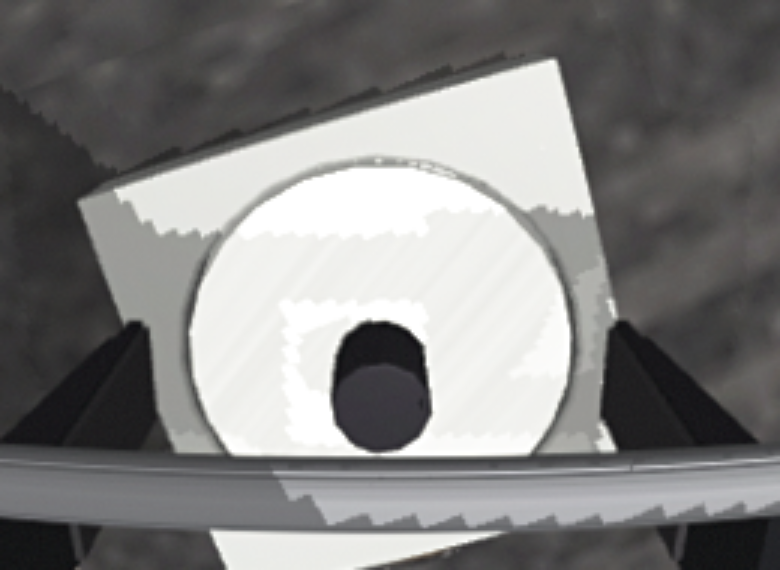

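```bash
python3 - <<'E'
from h import *
c=cast("wrist",257.3,246,.048);c2=cast("wrist",130+380.5/3,110+348/3,.022); print(c,c2)
delta((*c[:2],.026))
for i in range(2): imaging.capture("wrist"); delta((*c[:2],.026))
E
```

```text
[0.51281977 0.23378171 0.048     ] [0.51116816 0.23441701 0.022     ]
t 2.95 tcp [0.5134 0.2326 0.0312] F [-0.1  0.3  0.3] open 0.0953 units [ 0.02  -0.025  0.13 ]
t 3.0 tcp [0.5135 0.2327 0.0314] F [ 0.3  0.1 -0.6] open 0.0952 units [ 0.018 -0.027  0.136]
t 3.05 tcp [0.5135 0.2327 0.0315] F [ 0.2 -0.1  0.5] open 0.0952 units [ 0.017 -0.027  0.139]
```

>>> arm_command:
  series:
    - [[0.02,-0.02,0.05,0,0,0],[0,0,0.05,0,0,0],[0,0,0.03,0,0,0],[0,0,0,0,0,0],[0,0,0,0,0,0],[0,0,0,0,0,0]]

```text
time_s: 3.55
eef_pos: [0.5124, 0.2335, 0.0254]
eef_rot: [-0.0, 0.846, 0.533, -0.0]
ft_force: [-0.2, 0.1, -0.3]
opening: 0.0952
```

>>> arm_command:
  series:
    - [[0,0,0,0,0,0],[0,0,0,0,0,0],[0,0,0,0,0,0],[0,0,0,0,0,0],[0,0,0,0,0,0],[0,0,0,0,0,0],[0,0,0,0,0,0],[0,0,0,0,0,0]]
  gripper: 1

```text
time_s: 4.22
eef_pos: [0.5124, 0.2335, 0.0254]
eef_rot: [0.0, 0.846, 0.533, -0.0]
ft_force: [-0.2, 0.5, 0.0]
opening: 0.0471
```

>>> arm_command:
  series:
    - [[0,0,0,0,0,0],[0,0,0,0,0,0],[0,0,0,0,0,0],[0,0,0,0,0,0]]

```text
time_s: 4.55
eef_pos: [0.5124, 0.2335, 0.0254]
eef_rot: [0.0, 0.846, 0.533, 0.0]
ft_force: [0.0, -0.2, -0.3]
opening: 0.0207
```

>>> arm_command:
  series:
    - [[0,0,0,0,0,0],[0,0,0,0,0,0],[0,0,0,0,0,0],[0,0,0,0,0,0]]

```text
time_s: 4.88
eef_pos: [0.5124, 0.2335, 0.0255]
eef_rot: [-0.0, 0.846, 0.533, -0.0]
ft_force: [-0.3, 1.4, 0.6]
opening: 0.0189
```

>>> arm_command:
  series:
    - [[0,0,-0.05,0,0,0],[0,0,-0.1,0,0,0],[0,0,-0.1,0,0,0],[0,0,-0.15,0,0,0],[0,0,-0.2,0,0,0],[0,0,-0.2,0,0,0],[0,0,-0.2,0,0,0],[0,0,-0.2,0,0,0]]

```text
time_s: 5.55
eef_pos: [0.5127, 0.2336, 0.0747]
eef_rot: [0.0, 0.846, 0.533, 0.0]
ft_force: [0.2, -0.4, -1.7]
opening: 0.0192
```

>>> arm_command:
  series:
    - [[0,0,-0.3,0,0,0],[0,0,-0.3,0,0,0],[0,0,-0.3,0,0,0],[0,0,-0.3,0,0,0],[0,0,-0.2,0,0,0],[0,0,-0.1,0,0,0],[0,0,0,0,0,0],[0,0,0,0,0,0]]

```text
time_s: 6.22
eef_pos: [0.5123, 0.2335, 0.1334]
eef_rot: [-0.0, 0.846, 0.533, -0.0]
ft_force: [0.3, 0.4, -2.2]
opening: 0.0193
```

```bash
python3 - <<'E'
from h import *
delta((.522,-.249,.135)); im=imaging.capture("wrist"); s=imaging.capture("side")
cv2.imwrite("pics/w4.png",np.hstack([cv2.resize(im[110:300,130:390],(520,380)),cv2.resize(s[40:160,200:280],(253,380))]))
delta((.522,-.249,.135))
E
```

```text
t 6.22 tcp [0.5123 0.2335 0.1334] F [ 0.3  0.4 -2.2] open 0.0193 units [-10.773   5.43   -0.04 ]
t 6.32 tcp [0.5118 0.2333 0.1325] F [ 1.1 -0.3 -1.8] open 0.0193 units [-10.764   5.439  -0.056]
```

View pics/w4.png

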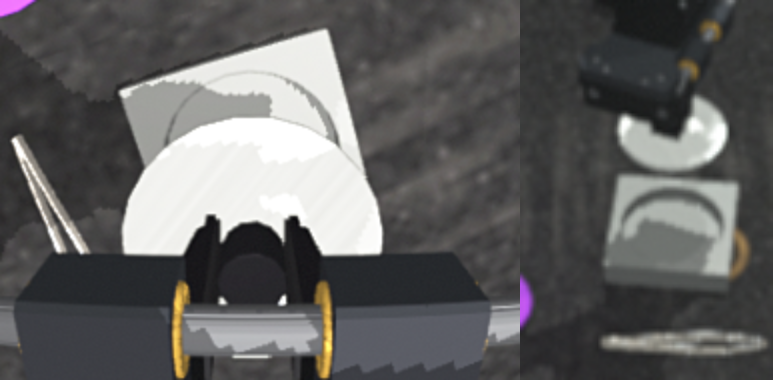

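>>> arm_command:
  series:
    - [[-0.15,0.1,0,0,0,0],[-0.3,0.2,0,0,0,0],[-0.45,0.3,0,0,0,0],[-0.5,0.33,0,0,0,0],[-0.5,0.33,0,0,0,0],[-0.5,0.33,0,0,0,0],[-0.5,0.33,0,0,0,0],[-0.5,0.33,0,0,0,0]]

```text
time_s: 6.98
eef_pos: [0.5344, 0.0703, 0.1328]
eef_rot: [-0.0, 0.846, 0.533, -0.001]
ft_force: [-0.2, 0.1, -1.3]
opening: 0.0189
```

>>> arm_command:
  series:
    - [[-0.5,0.33,0,0,0,0],[-0.5,0.33,0,0,0,0],[-0.5,0.33,0,0,0,0],[-0.5,0.33,0,0,0,0],[-0.5,0.33,0,0,0,0],[-0.5,0.33,0,0,0,0],[-0.5,0.33,0,0,0,0],[-0.5,0.33,0,0,0,0]]

```text
time_s: 7.65
eef_pos: [0.5603, -0.1195, 0.1327]
eef_rot: [-0.0, 0.846, 0.533, -0.0]
ft_force: [0.3, 0.1, -1.5]
opening: 0.019
```

>>> arm_command:
  series:
    - [[-0.5,0.33,0,0,0,0],[-0.5,0.33,0,0,0,0],[-0.5,0.33,0,0,0,0],[-0.4,0.26,0,0,0,0],[-0.3,0.2,0,0,0,0],[-0.15,0.1,0,0,0,0],[0,0,0,0,0,0],[0,0,0,0,0,0]]

```text
time_s: 8.32
eef_pos: [0.5759, -0.2292, 0.1331]
eef_rot: [-0.001, 0.846, 0.533, -0.0]
ft_force: [0.5, -0.3, -1.9]
opening: 0.0191
```

```bash
python3 - <<'E'
from h import *
im=imaging.capture("wrist");im=imaging.capture("wrist")
delta((.522,-.249,.135)); p=imaging.camera_params("wrist"); im=imaging.capture("wrist"); t=imaging.capture("top")
cv2.imwrite("pics/w5f.png",im)
cv2.imwrite("pics/w5.png",cv2.resize(im[20:300,110:410],None,fx=2,fy=2))
delta((.522,-.249,.135)); print(project("wrist",(.522,-.249,.038),p)); print(p); print(sensors.observe()['q'])
E
```

```text
t 8.42 tcp [ 0.5761 -0.2285  0.1332] F [-0.9 -0.  -1.7] open 0.0194 units [-1.045 -0.998 -0.044]
t 8.52 tcp [ 0.5762 -0.2285  0.1334] F [-0.4  0.9 -1.6] open 0.0193 units [-1.047 -1.001 -0.039]
[209.15940672 151.35206661]
{'vfov': 65.70646984690485, 'cx': 255.73652097819004, 'cy': 191.71535469493242, 'position': array([ 0.50943465, -0.19678179,  0.30180751]), 'attitude': array([ 0.83891176, -0.11146782, -0.07066254,  0.52802348])}
[-4.64173586e-01  1.21214872e-01  1.79359595e+00  1.88521703e-04
  1.22707959e+00 -1.58947793e+00]
```

View pics/w5.png

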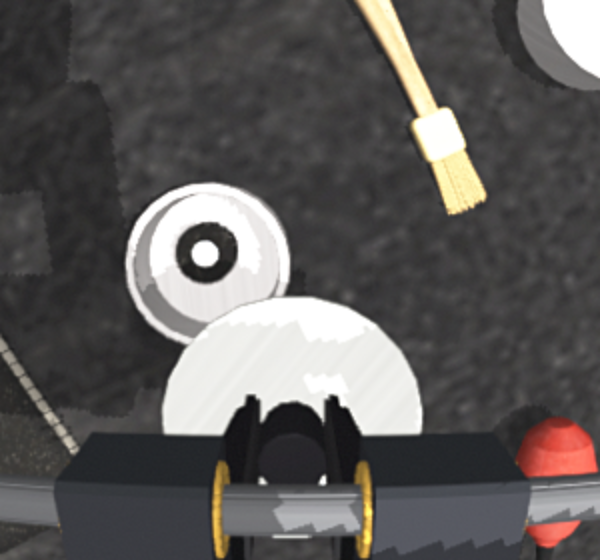

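```bash
cat > pot.py <<'E'
from h import *
from scipy.optimize import least_squares
im=cv2.imread("pics/w5f.png"); p=imaging.camera_params("wrist")
g=cv2.GaussianBlur(im.max(2),(3,3),0).astype(float)
c0=np.array([214.2,152.]); P=[]
for a in np.radians(np.arange(0,360,4)):
    d=np.array([np.cos(a),np.sin(a)]); r=np.arange(34,50,.25)
    v=cv2.remap(g.astype(np.float32),(c0[0]+r*d[0]).astype(np.float32)[None],(c0[1]+r*d[1]).astype(np.float32)[None],1)[0]
    if 5<np.degrees(a)<105 or v[0:30].max()<150: continue   # lid side
    k=np.where(v>135)[0]; k=k[-1]
    if k<len(v)-2: P.append([np.degrees(a),r[k],*cast("wrist",*(c0+r[k]*d),.038,p)[:2]])
P=np.array(P)
for sel in (P,P[(P[:,0]<270)]):
    f=least_squares(lambda q:np.hypot(sel[:,2]-q[0],sel[:,3]-q[1])-q[2],[.522,-.249,.038],loss="soft_l1",f_scale=.0005)
    print(len(sel),f.x.round(4),"rms",np.sqrt(np.mean(f.fun**2)).round(5))
delta((*f.x[:2],.135))
E
python3 pot.py
```

```text
65 [ 0.5249 -0.2466  0.0379] rms 0.00021
43 [ 0.5248 -0.2468  0.0377] rms 0.00015
t 8.52 tcp [ 0.5762 -0.2285  0.1334] F [-0.4  0.9 -1.6] open 0.0193 units [-0.968 -0.96  -0.039]
```

```bash
python3 - <<'E'
from h import *
s=sensors.observe(); c=cast("wrist",256,168.3,s['eef_pos'][2]-.0034)
print(rot(s['eef_rot']).inv().apply(c-s['eef_pos'])*1000)
E
```

```text
[  0.15158676 -41.41510846   3.41222042]
```

>>> arm_command:
  series:
    - [[-0.1,-0.1,0,0,0,0],[-0.2,-0.2,0,0,0,0],[-0.25,-0.25,0,0,0,0],[-0.2,-0.2,0,0,0,0],[-0.15,-0.15,0.1,0,0,0],[-0.07,-0.07,0.2,0,0,0],[0,0,0.3,0,0,0],[0,0,0.3,0,0,0]]

```text
time_s: 9.18
eef_pos: [0.5242, -0.2479, 0.0964]
eef_rot: [0.0, 0.846, 0.533, 0.0]
ft_force: [-0.4, 0.2, -2.2]
opening: 0.0193
```

>>> arm_command:
  series:
    - [[0,0,0.3,0,0,0],[0,0,0.3,0,0,0],[0,0,0.2,0,0,0],[0,0,0.1,0,0,0],[0,0,0,0,0,0],[0,0,0,0,0,0],[0,0,0,0,0,0]]

```text
time_s: 9.77
eef_pos: [0.5251, -0.248, 0.0622]
eef_rot: [0.001, 0.846, 0.533, 0.0]
ft_force: [0.3, 0.1, -1.9]
opening: 0.0191
```

```bash
python3 - <<'E'
from h import *
delta((.5248-.0005,-.2467+.0003,.0464)); im=imaging.capture("wrist"); s=imaging.capture("side")
cv2.imwrite("pics/w6.png",np.hstack([cv2.resize(im[110:300,130:390],(420,300)),cv2.resize(s[230:330,210:330],(360,300),interpolation=2)]))
delta((.5248-.0005,-.2467+.0003,.0464))
E
```

```text
t 9.77 tcp [ 0.5251 -0.248   0.0622] F [ 0.3  0.1 -1.9] open 0.0191 units [ 0.028 -0.037  0.395]
t 9.87 tcp [ 0.5252 -0.2481  0.0625] F [ 0.6 -0.6 -2.1] open 0.0194 units [ 0.029 -0.038  0.401]
```

View pics/w6.png

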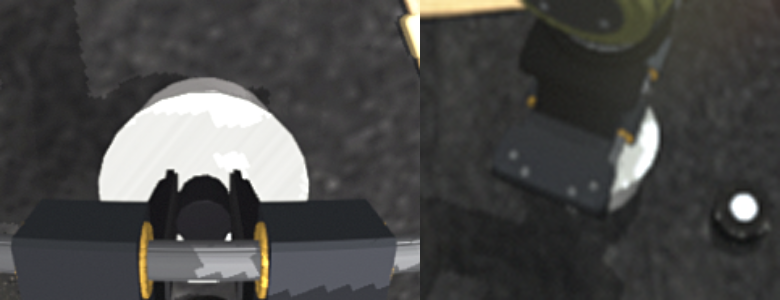

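>>> arm_command:
  series:
    - [[0.03,-0.03,0,0,0,0],[0,0,0.04,0,0,0],[0,0,0.05,0,0,0],[0,0,0.05,0,0,0],[0,0,0.05,0,0,0],[0,0,0.05,0,0,0],[0,0,0.04,0,0,0],[0,0,0.03,0,0,0]]

```text
time_s: 10.53
eef_pos: [0.5237, -0.2461, 0.0487]
eef_rot: [-0.0, 0.846, 0.533, -0.0]
ft_force: [0.9, 0.1, -2.1]
opening: 0.0191
```

>>> arm_command:
  series:
    - [[0,0,0.02,0,0,0],[0,0,0.02,0,0,0],[0,0,0.01,0,0,0],[0,0,0,0,0,0],[0,0,0,0,0,0],[0,0,0,0,0,0]]

```text
time_s: 11.03
eef_pos: [0.524, -0.2462, 0.0472]
eef_rot: [0.0, 0.846, 0.533, 0.0]
ft_force: [-0.1, -0.0, -0.8]
opening: 0.0189
```

>>> arm_command:
  series:
    - [[0,0,0.01,0,0,0],[0,0,0.01,0,0,0],[0,0,0,0,0,0],[0,0,0,0,0,0]]

```text
time_s: 11.37
eef_pos: [0.524, -0.2462, 0.0465]
eef_rot: [0.0, 0.846, 0.533, 0.0]
ft_force: [-0.2, -0.4, -1.5]
opening: 0.0192
```

>>> arm_command:
  series:
    - [[0,0,0.01,0,0,0],[0,0,0.01,0,0,0],[0,0,0,0,0,0],[0,0,0,0,0,0]]

```text
time_s: 11.7
eef_pos: [0.524, -0.2462, 0.0464]
eef_rot: [-0.0, 0.846, 0.533, -0.0]
ft_force: [-2.9, 1.8, 5.7]
opening: 0.0191
```

>>> arm_command:
  series:
    - [[0,0,0,0,0,0],[0,0,0,0,0,0],[0,0,0,0,0,0],[0,0,0,0,0,0],[0,0,0,0,0,0],[0,0,0,0,0,0],[0,0,0,0,0,0],[0,0,0,0,0,0]]
  gripper: -0.2

```text
time_s: 12.37
eef_pos: [0.5239, -0.2461, 0.0454]
eef_rot: [-0.0, 0.846, 0.533, -0.0]
ft_force: [-0.1, -0.1, 0.9]
opening: 0.057
```

>>> arm_command:
  series:
    - [[0,0,-0.1,0,0,0],[0,0,-0.2,0,0,0],[0,0,-0.3,0,0,0],[0,0,-0.4,0,0,0],[0,0,-0.5,0,0,0],[0,0,-0.5,0,0,0],[0,0,-0.5,0,0,0],[0,0,-0.5,0,0,0]]

```text
time_s: 13.03
eef_pos: [0.5242, -0.2463, 0.1682]
eef_rot: [0.001, 0.846, 0.533, 0.0]
ft_force: [0.1, 0.0, 0.4]
opening: 0.0571
```

>>> arm_command:
  series:
    - [[0.5,-0.5,-0.2,0,0,0],[0.5,-0.5,0,0,0,0],[0.5,-0.5,0,0,0,0],[0.4,-0.4,0,0,0,0],[0.2,-0.2,0,0,0,0],[0,0,0,0,0,0],[0,0,0,0,0,0]]

```text
time_s: 13.62
eef_pos: [0.4849, -0.1343, 0.1745]
eef_rot: [0.001, 0.846, 0.533, 0.0]
ft_force: [0.5, -0.0, 0.7]
opening: 0.057
```

```bash
python3 - <<'E'
from h import *
np.set_printoptions(precision=4,suppress=True)
s=imaging.capture("side"); t=imaging.capture("top"); delta((.5,0,.2))
c=lambda im,u,v:cv2.resize(im[v-36:v+36,u-36:u+36],(390,390),interpolation=2)
cv2.imwrite("pics/end.png",np.hstack([c(t,348,181),c(s,267,282)]))
cv2.imwrite("pics/endt.png",t);cv2.imwrite("pics/ends.png",s)
for n,im,u,v,th in(("top",t,348,181,215),("side",s,267,278,225)):
    e=blob(im,u,v,22,lambda i:i.min(2)>th); print(n,e,cast(n,*e[0],.043))
t0=cv2.imread("pics/top0.png"); 
e=blob(t,259,195,26,lambda i:i.min(2)>110); print("empty",e)
E
```

```text
t 13.72 tcp [ 0.485 -0.135  0.174] F [ 0.2  0.2 -0.5] open 0.057 units [ 3.205 -1.121 -0.651]Traceback (most recent call last):
  File "<stdin>", line 8, in <module>
  File "h.py", line 19, in blob
    c=max(cv2.findContours(m,0,cv2.CHAIN_APPROX_NONE)[0],key=cv2.contourArea)
ValueError: max() iterable argument is empty
```

View pics/end.png

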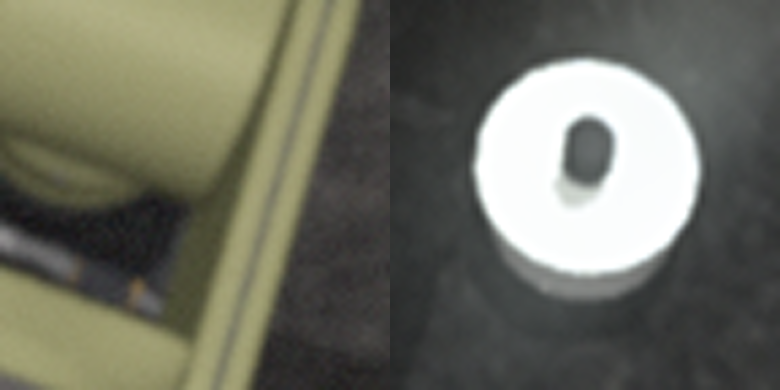

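```bash
python3 - <<'E'
from h import *
s=cv2.imread("pics/ends.png"); s0=cv2.imread("pics/side0.png"); g=lambda i:i.min(2)>190
m=np.zeros(s.shape[:2],np.uint8); m[245:315,235:305]=(s.min(2)[245:315,235:305]>200)*255
c=max(cv2.findContours(m,0,1)[0],key=cv2.contourArea)[:,0]
P=np.array([cast("side",*q,.043)[:2] for q in c]); (x,y),r=cv2.minEnclosingCircle(P.astype(np.float32)*1000)
print("lid",x,y,r,"residual mm",(np.hypot(P[:,0]*1000-x,P[:,1]*1000-y)-r).round(1).min(), "spread x,y",np.ptp(P,axis=0))
for n,b in(("tweezers",(140,160,215,285)),("empty",(165,212,220,268)),("brush",(215,245,195,280))):
    a,b_,c_,d=b; print(n,[[round(float(k),1) for k in np.argwhere(i[a:b_,c_:d].min(1 if 0 else 2)>90).mean(0)] for i in(s0,s)])
from rig import sensors; print(sensors.observe()['time_s'])
E
```

```text
lid 525.2555541992188 -248.01602172851562 42.33625411987305 residual mm -3.3 spread x,y [0.08262438 0.08434816]
tweezers [[7.7, 37.1], [6.8, 30.7]]
empty [[22.0, 23.2], [19.5, 37.1]]
brush [[14.6, 44.4], [14.6, 44.5]]
13.7167
```

>>> arm_command:
  series:
    - [[-0.2,0,-0.3,0,0,0],[-0.4,0,-0.3,0,0,0],[-0.5,0,-0.3,0,0,0],[-0.5,0,-0.2,0,0,0],[-0.5,0,0,0,0,0],[-0.5,0,0,0,0,0],[-0.5,0,0,0,0,0],[-0.5,0,0,0,0,0]]

```text
time_s: 14.38
eef_pos: [0.4216, -0.2663, 0.2186]
eef_rot: [0.001, 0.847, 0.532, -0.0]
ft_force: [-0.3, -0.1, 0.1]
opening: 0.057
```

>>> arm_command:
  series:
    - [[-0.5,-0.2,0,0,0,0],[-0.5,-0.3,0,0,0,0],[-0.4,-0.2,0,0,0,0],[-0.2,0,0,0,0,0],[0,0,0,0,0,0],[0,0,0,0,0,0]]

```text
time_s: 14.88
eef_pos: [0.3695, -0.3104, 0.218]
eef_rot: [0.0, 0.847, 0.532, 0.0]
ft_force: [0.5, 0.7, 0.6]
opening: 0.0574
```

```bash
python3 - <<'E'
from h import *
s=imaging.capture("side"); t=imaging.capture("top"); s0=cv2.imread("pics/side0.png");t0=cv2.imread("pics/top0.png"); delta((0,0,0))
cv2.imwrite("pics/end2.png",np.vstack([np.hstack([x[90:315,150:350] for x in(s0,s)]),np.hstack([x[140:280,140:370] for x in(t0,t)])[:,:400]]) if 0 else np.hstack([cv2.resize(s[80:330,150:350],(400,500)),cv2.resize(t[130:290,140:380],(400,500))]))
for n,i0,i,(a,b_,c_,d) in(("tweezers",s0,s,(140,160,215,285)),("empty",s0,s,(165,212,220,268)),("brush",s0,s,(215,245,195,280)),("tweezT",t0,t,(155,220,195,220)),("emptyT",t0,t,(175,215,240,280)),("brushT",t0,t,(165,240,285,310))):
    print(n,[[round(float(k),1) for k in np.argwhere(q[a:b_,c_:d].max(2)>110).mean(0)] for q in(i0,i)])
E
```

```text
t 14.98 tcp [ 0.3699 -0.3095  0.2177] F [-0.7 -0.4 -0.1] open 0.0572 units [  2.986 -11.682   5.441]
tweezers [[7.6, 36.3], [7.7, 36.1]]
empty [[21.9, 23.2], [21.9, 23.3]]
brush [[14.8, 44.1], [15.0, 46.7]]
tweezT [[38.4, 13.1], [36.9, 13.3]]
emptyT [[20.0, 18.2], [19.9, 18.2]]
brushT [[37.3, 13.3], [37.2, 13.2]]
```

View pics/end2.png

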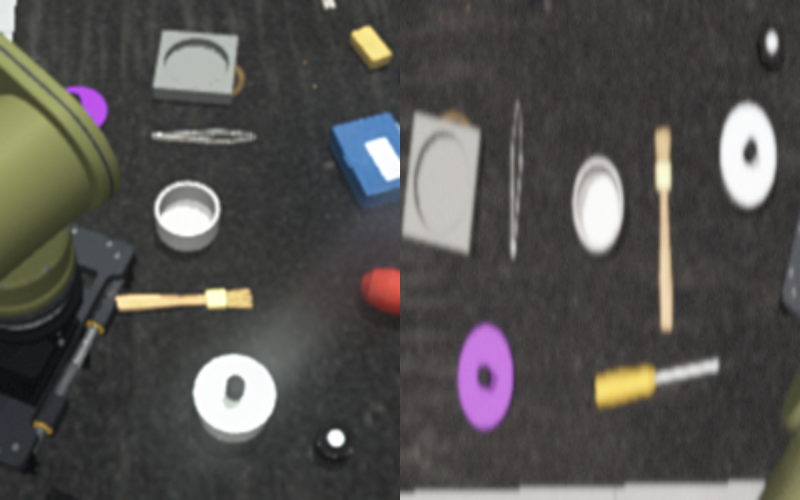

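The lid sits level on the specimen's pot. The empty pot, tweezers and brush are where they were, and the block's pocket is empty.

```bash
python3 -c "
from rig import sign_off; print(sign_off())"
```

```text
the job is handed in; nothing more can be done
None
```

I gripped the lid by its knob, lifted it straight out of the block, and lowered it slowly onto the pot with the specimen. I then let go, backed the arm away clear of everything, and handed the job in at about 15 s of robot time.

- **Seating:** The lid met the rim at a tool height of 46.4 mm, which is exactly the height worked out for a fully seated lid. The force on the tool changed by about 7 N as it touched.
- **Position and level:** Taking the lid's top at its seated height, the final side picture gives a round outline of 42.3 mm radius (nominal 42). Its centre is at (0.525, -0.248), against (0.525, -0.247) for the pot before placing.
- **Left alone:** In the final pictures the empty pot matches its starting position to within 0.1 pixel. The tweezers match within 0.2 pixel in the side view, and the brush within 0.1 pixel in the top view.
- **Checks that disagreed:**
  - The brush shifted 2.7 pixels in the side view, where the arm partly hid it.
  - The tweezers shifted 1.5 pixels in the top view, which I put down to changed lighting but did not confirm.
  - The top and side cameras differed by about 2 mm on the lid's position, so I relied on close wrist pictures for the grasp and the placing.

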